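# Bring the red canister to the front of the coffee turntable

## Robot

A 6-joint arm with a two-finger parallel gripper is mounted at the origin on the work surface. World frame = base frame: x ahead of the robot, y to its left, z up, the work surface at z = 0. Lengths are in mm, angles in rad, forces in N, time in s.
With the tool pointing down it reaches from about 425 to 950 mm from the base axis. Payload 3.5 kg.
Tool frame: the origin (TCP) lies between the finger pads; the fingertips stand 17 mm ahead of it and the grasp point (between the pads) lies 2 mm behind it; z points along the fingers, y is the line along which they close (so a half turn about z gives the same grasp; the last joint's range is limited). The gripper opens to 85 mm and grips with 20 to 120 N. Pads are 22 mm wide; open, the fingers measure 114 mm over their backs; the gripper's body (76 mm by 85 mm) begins 54 mm behind the grasp point. The pads swing forward as they close: fully open they stand 13 mm farther back than shut.
Start: joints at [-1.493, 0.286, 1.577, -0, 1.279, -0.15], TCP at [152.464, -657.542, 248.325] pointing down, gripper open.
Joint ranges: [-2.77, 2.77], [-0.9, 2.22], [0.21, 2.48], [-1.53, 4.67], [0.24, 2.81], [-2.84, 2.84]. Speed limits (rad/s): [2.79, 2.79, 3.14, 3.14, 3.14, 3.14].

## Interface

Orientations are given as a unit quaternion [x, y, z, w].
In Python, from station import robot gives the robot as it stands. The module is installed in compiled form; this text tells all that it offers.
- The arm moves only by the tool carry_out, never from a script. Its arguments are lists of equal length, an entry for each row: "twist": the turn, a rotation vector about the tool's x, y, z in rad, a list of three; "offset": the shift along the tool's x, y, z in mm, a list of three; "jaw": the closure, from -1 (fully open) to 1 (shut). In form: {"twist": [[rx, ry, rz], ...], "offset": [[x, y, z], ...], "jaw": [jaw, ...]}. A call has 1 to 5 rows; each row is the pose to reach, as a shift and turn from the pose commanded when the call began, along the tool's axes at that moment; what a row does not reach only later rows make up. A row lasts 1/10 s, in which the tool goes at most 50 mm and 8.59 degrees, less where a joint would pass 70% of its speed; a pose out of reach is approached as far as the arm can. A call with a gripper value outside its range is refused whole. The fingers move at their own pace and stop on an object; the grip force is fixed at half the most. Time passes only in rows, so rows that repeat a pose let the fingers close. It gives the time, the measured TCP pose, the force, the opening and the grip force at its end, in the units of the state.
- robot.get_obs(): the state, without advancing time (a new reading comes with each control period).
- robot.capture(name): name is "side" or "top" or "wrist"; returns the picture (480x640x3 uint8, red, green, blue); there is no depth.
- robot.camera_params(name): a dict with "fx", "fy", "cx", "cy" (pixels), "k1" (the pictures are not rectified: a ray, as slopes to the right and down, at radius r is drawn at 1 + k1 r^2 times it, then the intrinsics apply), "R" (3x3) and "t" (3): a world point X has camera coordinates R X + t. Camera axes: x right, y down, z forward; pixel columns grow to the right and rows downward; lengths in mm; the calibration is good to about 2 mm. A picture is of the moment at which its call begins: read the wrist's pose just before it. camera_params takes no time and is no camera call; for the wrist camera it gives the pose at the moment of the call.
- robot.hand_in(): hands the job in; it is judged then, once.
The state is a dict: "time": time; "qpos": joint angles; "joint_velocities": joint speeds; "effort": joint torques, N m; "eef_pos": TCP position; "orientation": TCP orientation; "force": force on the tool from outside, world axes, zero at the start; "ft_torque": the same for the moment, N m; "grip_width": finger opening in mm; "finger_force": force on a finger pad.
Only numpy, scipy, OpenCV 4.12 (cv2) and the standard library are available. Lean on these libraries where they do the work, as an engineer would, in place of code of your own. Each camera call takes 0.05 s, during which the arm holds its last target. There are 200 camera calls.

## Task

Push the scalloped rim of the coffee turntable round with a fingertip until the red-lidded bean canister stands at the middle of the front of the station (the slab's open edge, opposite the paper-filter rack). Turn it gently, so that nothing on the turntable slides outwards or tips, without touching or lifting the canisters and the cup that ride on it, and leave the other things on the shelf where they stand. Finish with the turntable at rest and the finger clear of it.

Things in the scene. Friction and masses are not known exactly. Their poses are not given: they have to be found in the camera images.
- station: fixed coffee station: marble slab 350 x 330 mm, 12 mm thick, carrying the turntable on a round foot (radius 100 mm, top 30 mm above the shelf); a wooden paper-filter rack stands along the slab's back edge (48 mm high, papers to 72 mm, 166 mm behind the axis). Origin: on the turning axis at shelf level; x to the back (the rack), z up. Front is -x, up to 16 degrees off the robot's own x.
- front (a point): middle of the open front edge of the slab, on its top, 165 mm in front of the turning axis: the wanted canister must come on the line from the axis to this point.
- turntable (a joint): angle of the wooden turntable on the station, rad, counter-clockwise from above, free to turn either way. Disc 24 mm thick, underside 30 mm and top 54 mm above the shelf; below its overhang, outside the foot, is open space down to the slab. Light friction (under 1 N at the rim); it stays where it is left, after coasting a few degrees if pushed briskly. At 0 a lobe points to the front.
- lobe (a point): outer end of one of the ten equal lobes of the turntable's scalloped rim, 162 mm from the axis, half-way up the rim (42 mm above the shelf); it turns with the disc. Lobes are upright round bosses of radius 24 mm, centred 138 mm from the axis, every 36 degrees; the finger hollows between them reach in to 140 mm from the axis, 37 mm wide at the narrowest, wider outwards.
- red_canister: THE WANTED ONE: the single-dose bean canister: a white ceramic cylinder, 51 mm across and 90 mm tall with its knob, with a bright red lid and a bright red band. Loose, 110 to 230 g, it stands on the turntable, its centre 60 to 84 mm from the turning axis, in one of four places beside or behind, not at the front. Origin: centre of its underside; z up.
- oak_canister: another single-dose bean canister: a white ceramic cylinder, 51 mm across and 90 mm tall with its knob, with a pale wooden lid and a pale wooden band. Loose, 110 to 230 g, it stands on the turntable, its centre 60 to 84 mm from the turning axis, in one of four places beside or behind, not at the front. Origin: centre of its underside; z up.
- steel_canister: another single-dose bean canister: a white ceramic cylinder, 51 mm across and 90 mm tall with its knob, with a steel lid and a steel band. Loose, 110 to 230 g, it stands on the turntable, its centre 60 to 84 mm from the turning axis, in one of four places beside or behind, not at the front. Origin: centre of its underside; z up.
- black_canister: another single-dose bean canister: a white ceramic cylinder, 51 mm across and 90 mm tall with its knob, with a black lid and a black band. Loose, 110 to 230 g, it stands on the turntable, its centre 60 to 84 mm from the turning axis, in one of four places beside or behind, not at the front. Origin: centre of its underside; z up.
- sugar_cup: small blue porcelain cup, 52 mm across, 55 mm tall, loose on the turntable, at the front when the job begins, its centre 64 to 80 mm from the axis. Origin: centre of its underside.
- grinder: steel hand burr grinder, a cylinder 56 mm across and 170 mm tall, side lever folded flat against its body, standing loose on the shelf to the right. Origin: centre of its underside.
- mug: blue mug, 82 mm across, 90 mm tall, with a handle, loose on the shelf to the right. Origin: centre of its underside.
- carafe: glass carafe, 104 mm across, 118 mm tall, handle at one side, standing on the coaster in the steel pour-over stand (150 x 180 mm, 172 mm tall, to the left). Origin: centre of its underside.
- dripper: white ribbed porcelain cone dripper, 112 mm across, 80 mm tall, standing loose on top of the pour-over stand. Origin: centre of its underside.
- coaster: round wooden coaster, 110 mm across, 8 mm thick, under the carafe. Origin: centre of its underside.
Things that resemble listed ones, but are neither listed nor needed, are in the scene too. Leave any green look-alike of the red_canister alone. What is shaped like the steel_canister but turquoise is not meant.

How it is judged (in metres and radians):
At the end, for the whole second after the job is handed in: The red-lidded canister stands at the front, within 12 mm of the station's front centre line; the turntable is still; all five things on it stand upright, 55 to 95 mm from the axis; grinder, mug, carafe, dripper and coaster are within 15 mm of where they began (x of red_canister in the frame of station below -0.05 m and y of red_canister in the frame of station between -0.012 and 0.012 m and velocity of joint turntable between -0.05 and 0.05 rad/s and z of each of red_canister, oak_canister, steel_canister, black_canister, sugar_cup in the frame of station above 0.048 m and not (horizontal distance between any of red_canister, oak_canister, steel_canister, black_canister, sugar_cup and station below 0.055 m or horizontal distance between any of red_canister, oak_canister, steel_canister, black_canister, sugar_cup and station above 0.095 m or angle between any of red_canister, oak_canister, steel_canister, black_canister, sugar_cup's own z axis and vertical above 0.2 rad) and not (z of any of red_canister, oak_canister, steel_canister, black_canister, sugar_cup in the frame of station above 0.066 m) and distance of each of grinder, mug, carafe, dripper, coaster from where it was at the start of the episode below 0.015 m); the robot touches nothing.
It fails at once if a canister or the cup on the turntable was touched by the robot (contact force between any of the arm, the fingers and red_canister above 0.5 N or contact force between any of the arm, the fingers and oak_canister above 0.5 N or contact force between any of the arm, the fingers and steel_canister above 0.5 N or contact force between any of the arm, the fingers and black_canister above 0.5 N or contact force between any of the arm, the fingers and sugar_cup above 0.5 N).
It fails at once if a canister or the cup was lifted off the turntable (z of any of red_canister, oak_canister, steel_canister, black_canister, sugar_cup in the frame of station above 0.066 m).
It fails at once if a canister or the cup slid off its place (nearer than 55 mm or farther than 95 mm from the axis) or tipped (horizontal distance between any of red_canister, oak_canister, steel_canister, black_canister, sugar_cup and station below 0.055 m or horizontal distance between any of red_canister, oak_canister, steel_canister, black_canister, sugar_cup and station above 0.095 m or angle between any of red_canister, oak_canister, steel_canister, black_canister, sugar_cup's own z axis and vertical above 0.2 rad).
It fails at once if the grinder, mug, carafe, dripper or coaster was displaced by more than 15 mm (distance of any of grinder, mug, carafe, dripper, coaster from where it was at the start of the episode above 0.015 m).
It also fails if it takes over 72 s, if anything falls off the work surface, if the arm or the gripper's body presses on something with over 40 N, if the wrist force passes 120 N, or if a joint passes its speed limit or range.

## Working session

There is one attempt and no reset: what is moved stays moved. The work goes in short steps, Python scripts to look and compute and a tool call to move; the robot and the scene stay as the last step left them, time stands still between calls to the robot, and variables do not carry over. Pictures are saved under pics/ and viewed, at most 10 in all, crops included, and the job is handed in when it is done.

Besides the shell and the picture viewer there is one more tool, called after "Emit:" as name(argument=value, ...), one argument or row to a line, values as JSON. carry_out: Moves the arm, as the interface text tells. Its arguments: {"type":"object","properties":{"twist":{"type":"array"},"offset":{"type":"array"},"jaw":{"type":"array"}},"required":["twist","offset","jaw"]}

```bash
mkdir -p pics && cat > h.py <<'E'
import numpy as np, cv2
from station import robot
from scipy.spatial.transform import Rotation as Rn
def snap(n,f):
    P=robot.camera_params(n); im=robot.capture(n); cv2.imwrite(f'pics/{f}.png',im[:,:,::-1]); return im,P
def ray(P,u,v,z):
    d=np.array([(u-P['cx'])/P['fx'],(v-P['cy'])/P['fy']]); s=d.copy()
    for _ in range(20): s=d/(1+P['k1']*(s@s))
    R=np.array(P['R']);C=-R.T@np.array(P['t']); w=R.T@np.array([s[0],s[1],1])
    return C+w*(z-C[2])/w[2]
def proj(P,X):
    c=np.array(P['R'])@X+np.array(P['t']); s=c[:2]/c[2]; s=s*(1+P['k1']*(s@s))
    return s*[P['fx'],P['fy']]+[P['cx'],P['cy']]
E
python3 - <<'E'
from h import *
for n in ('top','side'):
    im,P=snap(n,n+'0'); print(n,{k:np.round(v,3).tolist() for k,v in P.items()})
print(robot.get_obs())
E
```

```text
top {'fx': 553.384, 'fy': 553.384, 'cx': 322.857, 'cy': 235.152, 'k1': -0.009, 'R': [[-0.019, -1.0, -0.01], [-0.999, 0.019, -0.048], [0.048, 0.01, -0.999]], 't': [60.306, 586.048, 1565.732]}
side {'fx': 560.188, 'fy': 560.188, 'cx': 319.692, 'cy': 236.825, 'k1': -0.104, 'R': [[-0.679, -0.734, -0.011], [-0.488, 0.463, -0.74], [0.548, -0.497, -0.672]], 't': [456.725, 361.207, 1179.068]}
{'time': 0.1, 'qpos': array([-1.49297780e+00,  2.87083724e-01,  1.57804220e+00,  1.52167150e-05,
        1.27858306e+00, -1.50009305e-01]), 'joint_velocities': array([-0.00036449, -0.0023947 , -0.00442588, -0.00076661, -0.00055071,
       -0.00047762]), 'effort': array([ 1.12488196e-03, -4.07294798e+01, -2.93700045e+01, -8.01338933e-05,
        3.43899905e-03, -7.08077820e-06]), 'eef_pos': array([ 152.43904705, -656.9890296 ,  247.07473964]), 'orientation': array([ 9.93518517e-01,  1.13665460e-01,  4.54654597e-05, -1.05721601e-03]), 'force': array([-0.82073916,  0.1834081 , -0.35886722]), 'ft_torque': array([ 0.04073548, -0.02171847,  0.00614308]), 'finger_force': 0.0, 'grip_width': 85.55358839669516}
```

View pics/top0.png

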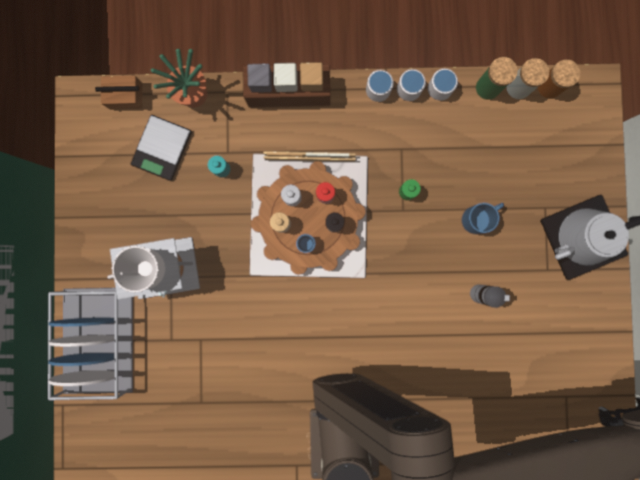

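View pics/side0.png

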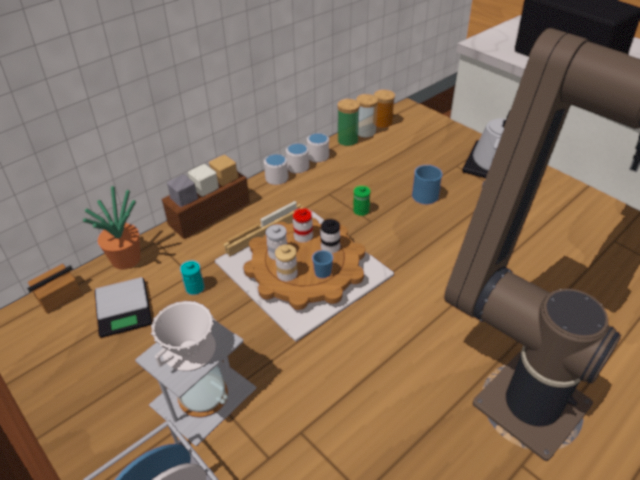

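The top view shows these things that could be taken for the target:
- red-lidded canister on the disc at (326,192), which is the one I choose
- green look-alike at (411,190)
- turquoise look-alike at (218,166)
- steel (290,194), oak (280,223) and black (334,222) canisters on the disc

The cup is at (306,244), and the slab spans roughly (250–368, 153–277). Next I check the choice in a close crop and measure.

```bash
python3 - <<'E'
from h import *
im,P=snap('top','top1')
cv2.imwrite('pics/crop.png',cv2.resize(im[140:290,235:435,::-1],None,fx=4,fy=4,interpolation=cv2.INTER_CUBIC))
hsv=cv2.cvtColor(im,cv2.COLOR_RGB2HSV)
w=((hsv[...,1]<60)&(hsv[...,2]>130)).astype(np.uint8); w[:, :240]=0;w[:,380:]=0;w[:145]=0;w[290:]=0
pts=np.argwhere(w)[:,::-1]
q=np.array([ray(P,u,v,12)[:2] for u,v in pts],np.float32)
(c,s,a)=cv2.minAreaRect(q); print('slab',c,s,a,cv2.boxPoints((c,s,a)).round(1).tolist())
# disc
b=((hsv[...,1]>90)&(hsv[...,0]<25)).astype(np.uint8)
n,l,st,ce=cv2.connectedComponentsWithStats(b)
k=l[205,255+50-45] if l[205,260] else l[219,310]
for i in range(1,n):
    if st[i,4]>300 and 255<ce[i][0]<365 and 160<ce[i][1]<280: print(i,st[i],ce[i])
np.save('top1.npy',im)
for n_ in ('top','side'):
    I,Q=(im,P) if n_=='top' else snap('side','side1')
    h=cv2.cvtColor(I,cv2.COLOR_RGB2HSV)
    m=(((h[...,0]<6)|(h[...,0]>174))&(h[...,1]>180)&(h[...,2]>90)).astype(np.uint8)
    n,l,st,ce=cv2.connectedComponentsWithStats(m)
    print(n_,[(st[i].tolist(),ce[i].round(1).tolist()) for i in range(1,n) if st[i,4]>15])
for z in (54,130): print(z,ray(P,326,192,z).round(1), ray(P,310,219,z).round(1))
E
```

```text
slab (649.08984375, 89.77803802490234) (331.3294982910156, 357.96893310546875) 87.62571716308594 [[463.3999938964844, -68.30000305175781], [821.0999755859375, -83.19999694824219], [834.7999877929688, 247.89999389648438], [477.1000061035156, 262.70001220703125]]
1 [     0      0    640    480 230613] [331.71773057 216.63512898]
top []
side [([293, 209, 18, 13, 195], [301.9, 214.9]), ([295, 229, 17, 5, 32], [302.6, 231.9])]
54 [705.7  37.9  54. ] [630.9  83.9  54. ]
130 [696.1  37.7 130. ] [625.   81.5 130. ]
```

View pics/crop.png

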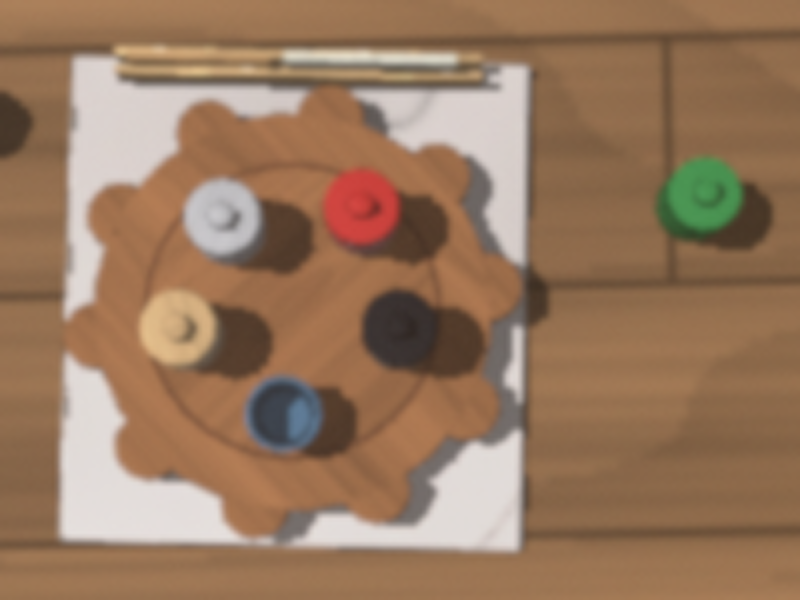

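The crop confirms the red lid and knob at (362,207), with steel, oak, black and the cup beside it and the green look-alike apart at (705,195). Red has to turn about −143° (clockwise), so one continuous arc with the shut fingers in the right-hand hollow should do it. Next I refine the numbers and plan the rows.

```bash
cat > plan.py <<'E'
from h import *
import json,os
A=np.array([634.5,90.])
def load():
    if os.path.exists('st.json'):
        s=json.load(open('st.json')); return np.array(s['p']),s['yaw']
    return np.array([152.464,-657.542,248.325]),np.degrees(2*np.arctan2(.113665,.9935185))
def pol(th,r,z): # pose in polar, tool x pointing inward
    t=np.radians(th); return [A[0]+r*np.cos(t),A[1]+r*np.sin(t),z,th+180]
def emit(W):
    p,y=load()
    for i in range(0,len(W),5):
        R=Rn.from_euler('z',y,degrees=True).as_matrix()@np.diag([1,-1,-1])
        tw=[];of=[]
        for w in W[i:i+5]:
            d=(w[3]-y+180)%360-180
            tw.append([0,0,round(-np.radians(d),2)]); of.append(np.round(R.T@(np.array(w[:3])-p),0).astype(int).tolist())
        print(json.dumps({'twist':tw,'offset':of,'jaw':[1]*len(tw)}))
        p=p+R@np.array(of[-1]); y=y-np.degrees(tw[-1][2])
    json.dump({'p':p.tolist(),'yaw':y},open('st.json','w')); print('end',p.round(1),round(y,1))
def line(a,b,n): 
    a=np.array(a,float);b=np.array(b,float); return [list(a+(b-a)*k/n) for k in range(1,n+1)]
E
python3 - <<'E'
from plan import *
im=np.load('top1.npy');P=robot.camera_params('top')
for n,(u,v),z in [('red',(362,204),130),('steel',(222,214),130),('oak',(178,326),130),('black',(400,325),130),('cup',(284,413),109)]:
    X=ray(P,235+(u+.5)/4-.5,140+(v+.5)/4-.5,z)[:2]-A; print(n,X.round(1),np.hypot(*X).round(1),np.degrees(np.arctan2(X[1],X[0])).round(1))
for n,(u,v) in dict(A=(330,87),C=(517,285),D=(498,432),F=(248,535),H=(68,335),I=(92,203)).items():
    X=ray(P,235+(u+.5)/4-.5,140+(v+.5)/4-.5,54)[:2]-A; print(n,np.hypot(*X).round(1),(np.degrees(np.arctan2(X[1],X[0]))%36).round(1))
print('green',ray(P,235+705/4,140+195/4,75).round())
p,y=load()
s=pol(-65.5,198,248.)
W=line([*p,y],[*s[:3],y+((s[3]-y+180)%360-180)],20)
W+=[W[-1]]*5
emit(W)
E
```

```text
red [ 65.3 -50.1] 82.3 -37.5
steel [60.5 43.1] 74.2 35.5
oak [-13.6  73.4] 74.7 100.5
black [-15.7 -73.7] 75.4 -102.1
cup [-71.9   5. ] 72.0 176.0
A 160.6 25.6
C 157.5 23.9
D 165.3 22.7
F 157.8 23.7
H 157.6 22.6
I 160.3 24.2
green [ 707. -197.   75.]
{"twist": [[0, 0, -0.09], [0, 0, -0.18], [0, 0, -0.27], [0, 0, -0.35], [0, 0, -0.44]], "offset": [[34, -21, 0], [68, -43, 0], [102, -64, 0], [136, -85, 0], [169, -106, 0]], "jaw": [1, 1, 1, 1, 1]}
{"twist": [[0, 0, -0.09], [0, 0, -0.18], [0, 0, -0.27], [0, 0, -0.36], [0, 0, -0.45]], "offset": [[40, -5, 0], [80, -10, 0], [120, -15, 0], [159, -19, 0], [199, -24, 0]], "jaw": [1, 1, 1, 1, 1]}
{"twist": [[0, 0, -0.08], [0, 0, -0.17], [0, 0, -0.26], [0, 0, -0.35], [0, 0, -0.44]], "offset": [[38, 13, 0], [76, 26, 0], [114, 39, 0], [152, 52, 0], [189, 65, 0]], "jaw": [1, 1, 1, 1, 1]}
{"twist": [[0, 0, -0.09], [0, 0, -0.17], [0, 0, -0.26], [0, 0, -0.35], [0, 0, -0.44]], "offset": [[29, 28, 0], [58, 56, 0], [87, 83, 0], [115, 111, 0], [144, 139, 0]], "jaw": [1, 1, 1, 1, 1]}
{"twist": [[0, 0, -0.0], [0, 0, -0.0], [0, 0, -0.0], [0, 0, -0.0], [0, 0, -0.0]], "offset": [[0, 0, 0], [0, 0, 0], [0, 0, 0], [0, 0, 0], [0, 0, 0]], "jaw": [1, 1, 1, 1, 1]}
end [716.6 -90.4 248.3] 114.5
```

Emit:
carry_out(
  twist=[
    [0,0,-0.09],
    [0,0,-0.18],
    [0,0,-0.27],
    [0,0,-0.35],
    [0,0,-0.44],
  ],
  offset=[
    [34,-21,0],
    [68,-43,0],
    [102,-64,0],
    [136,-85,0],
    [169,-106,0],
  ],
  jaw=[1,1,1,1,1],
)

```text
time: 0.7
eef_pos: [294.1, -514.7, 248.1]
orientation: [0.944, 0.329, 0.0, -0.0]
force: [0.7, 0.0, -0.3]
grip_width: 12.6
finger_force: 0.0
```

Emit:
carry_out(
  twist=[
    [0,0,-0.09],
    [0,0,-0.18],
    [0,0,-0.27],
    [0,0,-0.36],
    [0,0,-0.45],
  ],
  offset=[
    [40,-5,0],
    [80,-10,0],
    [120,-15,0],
    [159,-19,0],
    [199,-24,0],
  ],
  jaw=[1,1,1,1,1],
)

```text
time: 1.2
eef_pos: [435.4, -372.7, 248.2]
orientation: [0.847, 0.532, 0.0, 0.0]
force: [0.5, -0.9, 0.1]
grip_width: 0.2
finger_force: 0.0
```

Emit:
carry_out(
  twist=[
    [0,0,-0.08],
    [0,0,-0.17],
    [0,0,-0.26],
    [0,0,-0.35],
    [0,0,-0.44],
  ],
  offset=[
    [38,13,0],
    [76,26,0],
    [114,39,0],
    [152,52,0],
    [189,65,0],
  ],
  jaw=[1,1,1,1,1],
)

```text
time: 1.7
eef_pos: [576.6, -231.1, 248.2]
orientation: [0.71, 0.704, -0.0, -0.0]
force: [-0.3, -0.7, 0.9]
grip_width: 0.1
finger_force: 0.0
```

Emit:
carry_out(
  twist=[
    [0,0,-0.09],
    [0,0,-0.17],
    [0,0,-0.26],
    [0,0,-0.35],
    [0,0,-0.44],
  ],
  offset=[
    [29,28,0],
    [58,56,0],
    [87,83,0],
    [115,111,0],
    [144,139,0],
  ],
  jaw=[1,1,1,1,1],
)

```text
time: 2.2
eef_pos: [717.4, -89.1, 247.9]
orientation: [0.54, 0.842, -0.0, -0.0]
force: [0.9, -0.5, -0.8]
grip_width: -0.1
finger_force: 0.0
```

Emit:
carry_out(
  twist=[
    [0,0,0],
    [0,0,0],
    [0,0,0],
  ],
  offset=[
    [0,0,0],
    [0,0,0],
    [0,0,0],
  ],
  jaw=[1,1,1],
)

```text
time: 2.5
eef_pos: [716.0, -91.0, 248.0]
orientation: [0.542, 0.841, -0.0, -0.0]
force: [0.4, -0.6, -0.4]
grip_width: 0.0
finger_force: 0.0
```

```bash
python3 - <<'E'
from plan import *
p,y=load()
a=pol(-66,198,51); y2=a[3]
W=line([*p,114],a[:3]+[114],9); W+=[W[-1]]
W+=line(a,pol(-66,157,51),8)+[pol(-66,157,51)]*2
emit(W)
E
```

```text
{"twist": [[0, 0, 0.01], [0, 0, 0.01], [0, 0, 0.01], [0, 0, 0.01], [0, 0, 0.01]], "offset": [[0, 0, 22], [0, 0, 44], [0, -1, 66], [0, -1, 88], [0, -1, 110]], "jaw": [1, 1, 1, 1, 1]}
{"twist": [[0, 0, -0.0], [0, 0, -0.0], [0, 0, -0.0], [0, 0, -0.0], [0, 0, -0.0]], "offset": [[0, 0, 22], [0, 0, 43], [0, 0, 65], [0, -1, 87], [0, -1, 87]], "jaw": [1, 1, 1, 1, 1]}
{"twist": [[0, 0, -0.0], [0, 0, -0.0], [0, 0, -0.0], [0, 0, -0.0], [0, 0, -0.0]], "offset": [[5, 0, 0], [10, 0, 0], [16, 0, 0], [21, 0, 0], [26, 0, 0]], "jaw": [1, 1, 1, 1, 1]}
{"twist": [[0, 0, -0.0], [0, 0, -0.0], [0, 0, -0.0], [0, 0, -0.0], [0, 0, -0.0]], "offset": [[5, 0, 0], [10, 0, 0], [15, 0, 0], [15, 0, 0], [15, 0, 0]], "jaw": [1, 1, 1, 1, 1]}
end [698.1 -53.7  51.3] 113.9
```

Emit:
carry_out(
  twist=[
    [0,0,0.01],
    [0,0,0.01],
    [0,0,0.01],
    [0,0,0.01],
    [0,0,0.01],
  ],
  offset=[
    [0,0,22],
    [0,0,44],
    [0,-1,66],
    [0,-1,88],
    [0,-1,110],
  ],
  jaw=[1,1,1,1,1],
)

```text
time: 3.0
eef_pos: [714.8, -92.4, 137.9]
orientation: [0.546, 0.837, -0.0, 0.0]
force: [-0.2, -0.4, 0.3]
grip_width: -0.0
finger_force: 0.0
```

Emit:
carry_out(
  twist=[
    [0,0,0],
    [0,0,0],
    [0,0,0],
    [0,0,0],
    [0,0,0],
  ],
  offset=[
    [0,0,22],
    [0,0,43],
    [0,0,65],
    [0,-1,87],
    [0,-1,87],
  ],
  jaw=[1,1,1,1,1],
)

```text
time: 3.5
eef_pos: [711.2, -92.0, 47.2]
orientation: [0.546, 0.838, -0.001, -0.004]
force: [-1.0, -0.1, -0.2]
grip_width: -0.5
finger_force: 0.0
```

Emit:
carry_out(
  twist=[
    [0,0,0],
    [0,0,0],
    [0,0,0],
    [0,0,0],
    [0,0,0],
  ],
  offset=[
    [5,0,0],
    [10,0,0],
    [16,0,0],
    [21,0,0],
    [26,0,0],
  ],
  jaw=[1,1,1,1,1],
)

```text
time: 4.0
eef_pos: [704.4, -66.8, 52.2]
orientation: [0.545, 0.838, 0.0, 0.001]
force: [0.1, 0.3, -0.6]
grip_width: -0.2
finger_force: 0.0
```

Emit:
carry_out(
  twist=[
    [0,0,0],
    [0,0,0],
    [0,0,0],
    [0,0,0],
    [0,0,0],
  ],
  offset=[
    [5,0,0],
    [10,0,0],
    [15,0,0],
    [15,0,0],
    [15,0,0],
  ],
  jaw=[1,1,1,1,1],
)

```text
time: 4.5
eef_pos: [698.1, -53.6, 51.3]
orientation: [0.545, 0.838, -0.0, 0.0]
force: [-0.2, -0.4, -0.5]
grip_width: -0.1
finger_force: 0.0
```

```bash
python3 - <<'E'
from plan import *
im,P=snap('top','top2')
cv2.imwrite('pics/crop2.png',cv2.resize(im[140:290,235:435,::-1],None,fx=4,fy=4,interpolation=cv2.INTER_CUBIC))
im,P=snap('side','side2')
cv2.imwrite('pics/crop2s.png',cv2.resize(im[150:330,200:440,::-1],None,fx=3,fy=3,interpolation=cv2.INTER_CUBIC))
ths=-66-np.concatenate([[.7,1.6,2.7,4],4+np.arange(1,35)*3.6, [128.5,130,130.7,131,131,131,131]]) ; print(len(ths),ths[-1])
emit([pol(t,157,51.3) for t in ths])
E
```

```text
45 -197.0
{"twist": [[0, 0, 0.01], [0, 0, 0.03], [0, 0, 0.05], [0, 0, 0.07], [0, 0, 0.13]], "offset": [[0, -2, 0], [0, -4, 0], [0, -7, 0], [1, -11, 0], [1, -20, 0]], "jaw": [1, 1, 1, 1, 1]}
{"twist": [[0, 0, 0.06], [0, 0, 0.13], [0, 0, 0.19], [0, 0, 0.25], [0, 0, 0.31]], "offset": [[1, -10, 0], [2, -20, 0], [3, -30, 0], [5, -40, 0], [8, -49, 0]], "jaw": [1, 1, 1, 1, 1]}
{"twist": [[0, 0, 0.07], [0, 0, 0.13], [0, 0, 0.19], [0, 0, 0.26], [0, 0, 0.32]], "offset": [[0, -10, 0], [1, -20, 0], [3, -29, 0], [5, -39, 0], [8, -49, 0]], "jaw": [1, 1, 1, 1, 1]}
{"twist": [[0, 0, 0.06], [0, 0, 0.12], [0, 0, 0.19], [0, 0, 0.25], [0, 0, 0.31]], "offset": [[0, -9, 0], [1, -19, 0], [3, -29, 0], [5, -39, 0], [8, -48, 0]], "jaw": [1, 1, 1, 1, 1]}
{"twist": [[0, 0, 0.07], [0, 0, 0.13], [0, 0, 0.19], [0, 0, 0.25], [0, 0, 0.32]], "offset": [[0, -10, 0], [1, -20, 0], [3, -29, 0], [5, -39, 0], [8, -49, 0]], "jaw": [1, 1, 1, 1, 1]}
{"twist": [[0, 0, 0.06], [0, 0, 0.12], [0, 0, 0.19], [0, 0, 0.25], [0, 0, 0.31]], "offset": [[0, -9, 0], [1, -19, 0], [3, -29, 0], [5, -39, 0], [7, -48, 0]], "jaw": [1, 1, 1, 1, 1]}
{"twist": [[0, 0, 0.06], [0, 0, 0.13], [0, 0, 0.19], [0, 0, 0.25], [0, 0, 0.32]], "offset": [[1, -10, 0], [2, -20, 0], [3, -30, 0], [5, -39, 0], [8, -49, 0]], "jaw": [1, 1, 1, 1, 1]}
{"twist": [[0, 0, 0.06], [0, 0, 0.12], [0, 0, 0.18], [0, 0, 0.22], [0, 0, 0.25]], "offset": [[1, -10, 0], [1, -19, 0], [3, -29, 0], [4, -35, 0], [5, -39, 0]], "jaw": [1, 1, 1, 1, 1]}
{"twist": [[0, 0, 0.01], [0, 0, 0.01], [0, 0, 0.01], [0, 0, 0.01], [0, 0, 0.01]], "offset": [[0, -2, 0], [0, -2, 0], [0, -2, 0], [0, -2, 0], [0, -2, 0]], "jaw": [1, 1, 1, 1, 1]}
end [484.1 135.5  51.3] -16.7
```

View pics/crop2s.png

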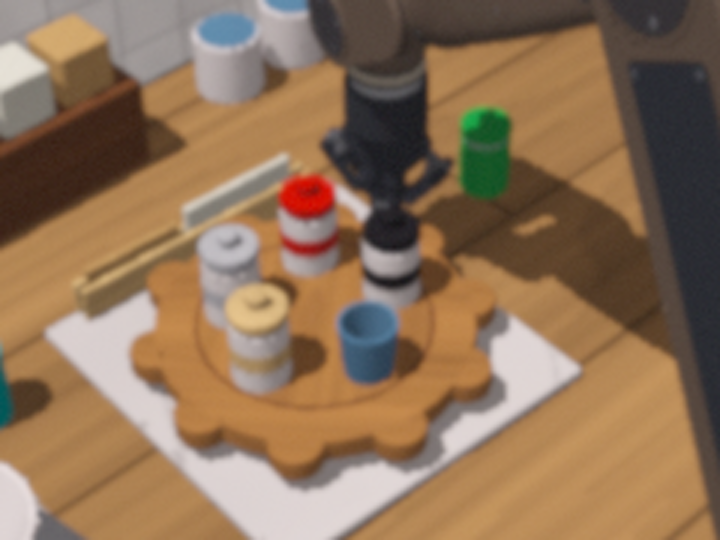

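The side crop shows the shut finger behind the black canister (about (388,195)) in the right-hand hollow. The knuckles lie tangentially and nothing is touched. I start the arc.

Emit:
carry_out(
  twist=[
    [0,0,0.01],
    [0,0,0.03],
    [0,0,0.05],
    [0,0,0.07],
    [0,0,0.13],
  ],
  offset=[
    [0,-2,0],
    [0,-4,0],
    [0,-7,0],
    [1,-11,0],
    [1,-20,0],
  ],
  jaw=[1,1,1,1,1],
)

```text
time: 5.1
eef_pos: [679.8, -60.9, 51.6]
orientation: [0.6, 0.8, 0.0, 0.001]
force: [0.0, 0.6, -0.0]
grip_width: 0.0
finger_force: 0.2
```

Emit:
carry_out(
  twist=[
    [0,0,0.06],
    [0,0,0.13],
    [0,0,0.19],
    [0,0,0.25],
    [0,0,0.31],
  ],
  offset=[
    [1,-10,0],
    [2,-20,0],
    [3,-30,0],
    [5,-40,0],
    [8,-49,0],
  ],
  jaw=[1,1,1,1,1],
)

```text
time: 5.6
eef_pos: [629.8, -67.5, 51.6]
orientation: [0.716, 0.698, 0.0, 0.0]
force: [1.5, -0.5, 0.3]
grip_width: -0.3
finger_force: 0.4
```

```bash
python3 - <<'E'
from plan import *
im,P=snap('side','side3')
cv2.imwrite('pics/crop3s.png',cv2.resize(im[150:330,200:440,::-1],None,fx=3,fy=3,interpolation=cv2.INTER_CUBIC))
E
```

```text
(no output)
```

View pics/crop3s.png

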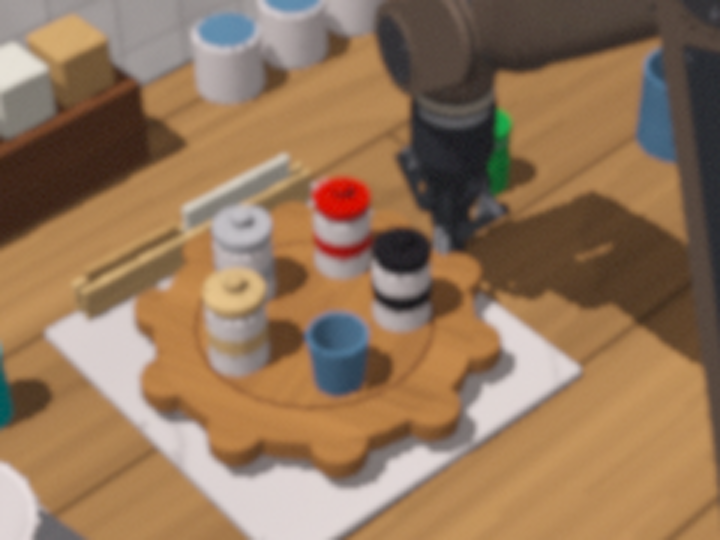

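The disc is turning clockwise with the finger (about (450,235)): red has moved to (343,200) and everything still stands upright. I continue.

Emit:
carry_out(
  twist=[
    [0,0,0.07],
    [0,0,0.13],
    [0,0,0.19],
    [0,0,0.26],
    [0,0,0.32],
  ],
  offset=[
    [0,-10,0],
    [1,-20,0],
    [3,-29,0],
    [5,-39,0],
    [8,-49,0],
  ],
  jaw=[1,1,1,1,1],
)

```text
time: 6.15
eef_pos: [581.4, -58.2, 51.7]
orientation: [0.818, 0.575, 0.0, 0.001]
force: [0.6, -0.0, -0.3]
grip_width: 0.2
finger_force: 0.2
```

Emit:
carry_out(
  twist=[
    [0,0,0.06],
    [0,0,0.12],
    [0,0,0.19],
    [0,0,0.25],
    [0,0,0.31],
  ],
  offset=[
    [0,-9,0],
    [1,-19,0],
    [3,-29,0],
    [5,-39,0],
    [8,-48,0],
  ],
  jaw=[1,1,1,1,1],
)

```text
time: 6.65
eef_pos: [538.6, -34.4, 51.6]
orientation: [0.897, 0.442, 0.0, 0.0]
force: [-0.1, -1.5, -1.0]
grip_width: -0.2
finger_force: 0.5
```

Emit:
carry_out(
  twist=[
    [0,0,0.07],
    [0,0,0.13],
    [0,0,0.19],
    [0,0,0.25],
    [0,0,0.32],
  ],
  offset=[
    [0,-10,0],
    [1,-20,0],
    [3,-29,0],
    [5,-39,0],
    [8,-49,0],
  ],
  jaw=[1,1,1,1,1],
)

```text
time: 7.15
eef_pos: [504.7, 1.8, 51.6]
orientation: [0.956, 0.293, 0.0, 0.0]
force: [-0.1, -0.5, 0.1]
grip_width: -0.0
finger_force: 0.3
```

Emit:
carry_out(
  twist=[
    [0,0,0.06],
    [0,0,0.12],
    [0,0,0.19],
    [0,0,0.25],
    [0,0,0.31],
  ],
  offset=[
    [0,-9,0],
    [1,-19,0],
    [3,-29,0],
    [5,-39,0],
    [7,-48,0],
  ],
  jaw=[1,1,1,1,1],
)

```text
time: 7.65
eef_pos: [483.5, 45.7, 51.5]
orientation: [0.99, 0.142, 0.0, 0.0]
force: [0.3, -0.4, 0.5]
grip_width: -0.2
finger_force: 0.3
```

Emit:
carry_out(
  twist=[
    [0,0,0.06],
    [0,0,0.13],
    [0,0,0.19],
    [0,0,0.25],
    [0,0,0.32],
  ],
  offset=[
    [1,-10,0],
    [2,-20,0],
    [3,-30,0],
    [5,-39,0],
    [8,-49,0],
  ],
  jaw=[1,1,1,1,1],
)

```text
time: 8.15
eef_pos: [477.2, 94.9, 51.5]
orientation: [1.0, -0.017, -0.0, 0.0]
force: [-0.7, -0.5, 0.2]
grip_width: 0.1
finger_force: 0.3
```

Emit:
carry_out(
  twist=[
    [0,0,0.06],
    [0,0,0.12],
    [0,0,0.18],
    [0,0,0.22],
    [0,0,0.25],
  ],
  offset=[
    [1,-10,0],
    [1,-19,0],
    [3,-29,0],
    [4,-35,0],
    [5,-39,0],
  ],
  jaw=[1,1,1,1,1],
)

```text
time: 8.65
eef_pos: [483.6, 133.9, 51.4]
orientation: [0.99, -0.141, -0.0, 0.0]
force: [-0.5, -0.6, 0.8]
grip_width: -0.0
finger_force: 0.2
```

Emit:
carry_out(
  twist=[
    [0,0,0.01],
    [0,0,0.01],
    [0,0,0.01],
    [0,0,0.01],
    [0,0,0.01],
  ],
  offset=[
    [0,-2,0],
    [0,-2,0],
    [0,-2,0],
    [0,-2,0],
    [0,-2,0],
  ],
  jaw=[1,1,1,1,1],
)

```text
time: 9.15
eef_pos: [484.2, 135.3, 51.3]
orientation: [0.989, -0.146, 0.0, -0.0]
force: [0.6, -0.3, 0.0]
grip_width: -0.2
finger_force: 0.0
```

```bash
python3 - <<'E'
from plan import *
im,P=snap('top','top4')
cv2.imwrite('pics/crop4.png',cv2.resize(im[140:290,235:435,::-1],None,fx=4,fy=4,interpolation=cv2.INTER_CUBIC))
im,P=snap('side','side4')
h=cv2.cvtColor(im,cv2.COLOR_RGB2HSV)
m=(((h[...,0]<6)|(h[...,0]>174))&(h[...,1]>180)&(h[...,2]>90)).astype(np.uint8)
n,l,st,ce=cv2.connectedComponentsWithStats(m)
for i in range(1,n):
    if st[i,4]>15: print(st[i],ce[i].round(1),[ (ray(P,*ce[i],z)[:2]-A).round(1) for z in (100,130)])
E
```

```text
(no output)
```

View pics/crop4.png

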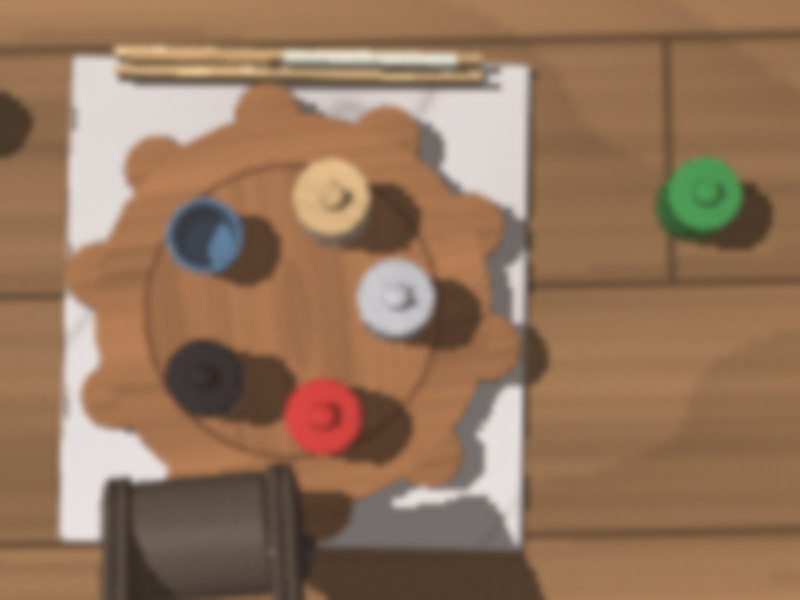

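Red is now near the front at crop pixel (323,416). I compute the remaining angle and a slow finish.

```bash
python3 - <<'E'
from plan import *
P=robot.camera_params('top')
for n,(u,v) in [('red',(323,414)),('black',(204,376)),('steel',(397,296)),('oak',(333,196))]:
    X=ray(P,235+(u+.5)/4-.5,140+(v+.5)/4-.5,130)[:2]-A; a=np.degrees(np.arctan2(X[1],X[0])); print(n,X.round(1),np.hypot(*X).round(1),a.round(1))
    if n=='red':
        rem=(a-177.6)%360; print('remaining cw deg',rem)
p,y=load(); th=y-180; print(th)
n=round(rem/1.8)
W=[pol(th-rem*k/n,157,51.3) for k in range(1,n+1)]; W+=[W[-1]]*(5-n%5 if n%5 else 5)
emit(W)
E
```

```text
red [-73.7 -21.7] 76.9 -163.6
remaining cw deg 18.762372302059134
black [-47.1  56.7] 73.7 129.7
steel [  3.6 -72.1] 72.2 -87.2
oak [ 71.  -30.9] 77.4 -23.5
-196.74053652704282
{"twist": [[0, 0, 0.03], [0, 0, 0.07], [0, 0, 0.1], [0, 0, 0.13], [0, 0, 0.16]], "offset": [[0, -5, 0], [0, -10, 0], [1, -15, 0], [1, -20, 0], [2, -25, 0]], "jaw": [1, 1, 1, 1, 1]}
{"twist": [[0, 0, 0.04], [0, 0, 0.07], [0, 0, 0.1], [0, 0, 0.13], [0, 0, 0.17]], "offset": [[0, -6, 0], [0, -11, 0], [1, -16, 0], [2, -21, 0], [2, -26, 0]], "jaw": [1, 1, 1, 1, 1]}
{"twist": [[0, 0, -0.0], [0, 0, -0.0], [0, 0, -0.0], [0, 0, -0.0], [0, 0, -0.0]], "offset": [[0, 0, 0], [0, 0, 0], [0, 0, 0], [0, 0, 0], [0, 0, 0]], "jaw": [1, 1, 1, 1, 1]}
end [506.4 181.3  51.3] -35.6
```

Emit:
carry_out(
  twist=[
    [0,0,0.03],
    [0,0,0.07],
    [0,0,0.1],
    [0,0,0.13],
    [0,0,0.16],
  ],
  offset=[
    [0,-5,0],
    [0,-10,0],
    [1,-15,0],
    [1,-20,0],
    [2,-25,0],
  ],
  jaw=[1,1,1,1,1],
)

```text
time: 9.75
eef_pos: [492.9, 158.9, 51.1]
orientation: [0.974, -0.225, -0.001, 0.0]
force: [-0.8, -0.1, 1.0]
grip_width: 0.1
finger_force: 0.4
```

Emit:
carry_out(
  twist=[
    [0,0,0.04],
    [0,0,0.07],
    [0,0,0.1],
    [0,0,0.13],
    [0,0,0.17],
  ],
  offset=[
    [0,-6,0],
    [0,-11,0],
    [1,-16,0],
    [2,-21,0],
    [2,-26,0],
  ],
  jaw=[1,1,1,1,1],
)

```text
time: 10.25
eef_pos: [506.0, 181.5, 51.1]
orientation: [0.952, -0.307, -0.001, 0.0]
force: [0.1, -0.4, 1.0]
grip_width: 0.3
finger_force: 0.3
```

Emit:
carry_out(
  twist=[
    [0,0,0],
    [0,0,0],
    [0,0,0],
    [0,0,0],
    [0,0,0],
  ],
  offset=[
    [0,0,0],
    [0,0,0],
    [0,0,0],
    [0,0,0],
    [0,0,0],
  ],
  jaw=[1,1,1,1,1],
)

```text
time: 10.75
eef_pos: [506.4, 181.1, 51.4]
orientation: [0.952, -0.306, 0.0, -0.0]
force: [0.0, -0.2, 0.5]
grip_width: -0.1
finger_force: 0.0
```

```bash
cat > red.py <<'E'
from plan import *
def red(tag):
    im,P=snap('top',tag)
    c=im[140:290,235:435].astype(int); m=((c[...,0]>130)&(c[...,0]>2.2*c[...,1])&(c[...,0]>2*c[...,2])).astype(np.uint8)
    n,l,st,ce=cv2.connectedComponentsWithStats(m); i=1+np.argmax(st[1:,4]); u,v=ce[i]
    f=np.array([-.9991,.0413]); X=ray(P,235+u,140+v,127)[:2]-A
    print(st[i],ce[i].round(1),'ahead',X@f,'y_st',X@np.array([.0413,.9991]))
    cv2.imwrite(f'pics/{tag}c.png',cv2.resize(im[140:290,235:435,::-1],None,fx=4,fy=4,interpolation=cv2.INTER_CUBIC))
E
python3 -c "
from red import *
red('top5')"
```

```text
[ 62  96  19  19 280] [ 70.7 104.8] ahead 77.69753425639621 y_st 0.9237736769552104
```

View pics/top5c.png

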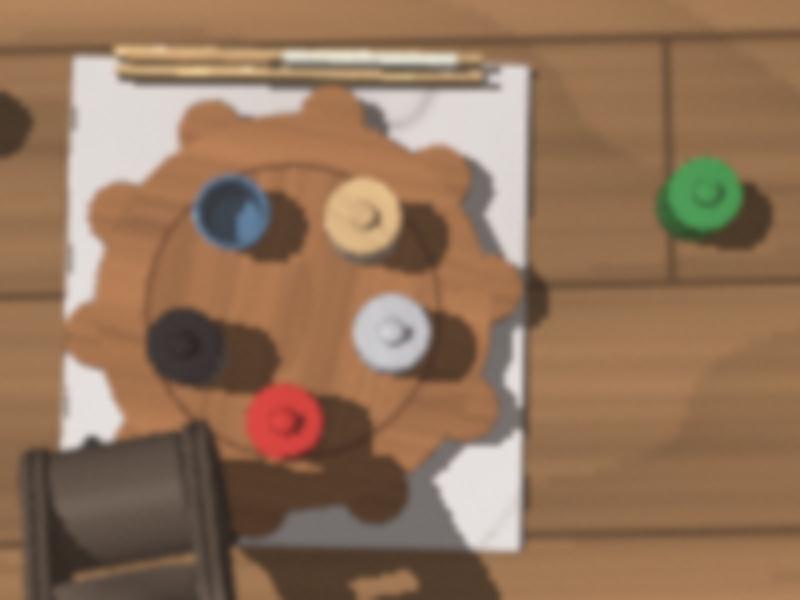

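Red is at the front (crop pixel (285,422)), 0.9 mm off the centre line. I retreat outwards and then up.

Emit:
carry_out(
  twist=[
    [0,0,0],
    [0,0,0],
    [0,0,0],
    [0,0,0],
    [0,0,0],
  ],
  offset=[
    [-1,2,0],
    [-6,3,0],
    [-14,3,0],
    [-24,3,0],
    [-34,3,0],
  ],
  jaw=[1,1,1,1,1],
)

```text
time: 11.3
eef_pos: [476.1, 199.2, 51.2]
orientation: [0.952, -0.306, -0.0, 0.0]
force: [0.5, 0.4, 0.4]
grip_width: -0.2
finger_force: 0.0
```

Emit:
carry_out(
  twist=[
    [0,0,0],
    [0,0,0],
    [0,0,0],
    [0,0,0],
    [0,0,0],
  ],
  offset=[
    [-10,0,0],
    [-12,0,-20],
    [-12,0,-50],
    [-12,0,-80],
    [-12,0,-110],
  ],
  jaw=[1,1,1,1,1],
)

```text
time: 11.8
eef_pos: [466.4, 206.2, 162.3]
orientation: [0.952, -0.306, -0.0, 0.0]
force: [0.9, 0.5, 0.8]
grip_width: 0.0
finger_force: 0.0
```

Emit:
carry_out(
  twist=[
    [0,0,0],
    [0,0,0],
    [0,0,0],
    [0,0,0],
    [0,0,0],
  ],
  offset=[
    [0,0,-20],
    [0,0,-30],
    [0,0,-30],
    [0,0,-30],
    [0,0,-30],
  ],
  jaw=[1,1,1,1,1],
)

```text
time: 12.3
eef_pos: [466.2, 205.6, 189.5]
orientation: [0.952, -0.306, -0.001, 0.001]
force: [-0.5, -0.3, 0.4]
grip_width: 0.0
finger_force: 0.0
```

```bash
python3 -c "
from red import *
red('top6'); print(robot.get_obs()['eef_pos'])"
```

```text
[ 62  96  19  19 284] [ 70.8 105. ] ahead 78.17650115323696 y_st 0.7143250072016873
[466.35299257 205.5105609  189.53829453]
```

View pics/top6.png

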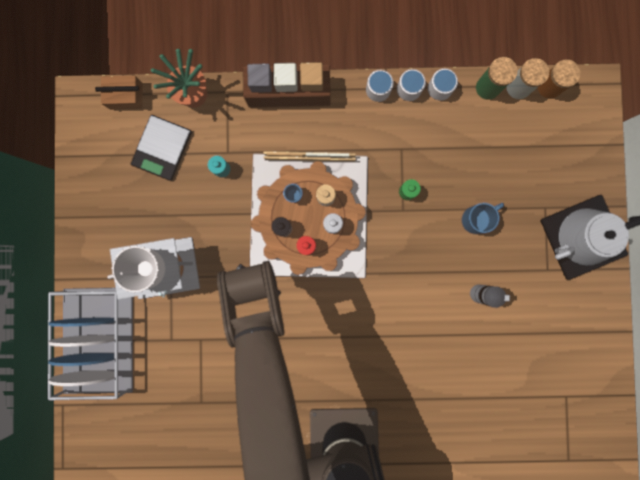

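The arm is clear, red is at the front (306,245), 0.7 mm off the line, and the other things have not moved. Handing in.

```bash
python3 -c "
from station import robot
print(robot.hand_in())"
```

```text
the job is handed in; nothing more can be done
None
```

The job is handed in, but the hand-in returned no verdict: in the last picture the red-lidded canister stands at the front, about 1 mm off the centre line, with the turntable at rest, the finger clear and everything else where it stood.

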